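Stand the bottles and jars back in their drip dishes

TASK

The near desk has been wiped and its four small bottles and jars were left standing about. Put each back in its own round steel drip dish: the widest container in the widest dish, the next widest in the next, and so on down to the narrowest, each upright and flat on the dish's floor inside the rim. Set them down gently without dropping them, and leave the desk stamp and the plaster roll where they are.

Things in the scene. Friction and masses are not known exactly. Their poses are not given: they have to be found in the camera images.
- dropper_bottle: narrowest container: a small brown glass dropper bottle with grey collar and rubber teat, 80 mm high; round body 25 mm wide up to 47 mm high, above it a collar and teat at most 18 mm wide; about 22 g. Grasp the body. Origin: centre of its underside; z up along its axis; yaw does not matter. Loose, starts upright on the desk.
- iodine_bottle: second narrowest container: a brown glass dropper bottle with black pointed teat, 102 mm high; round body 34 mm wide up to 65 mm high, then a collar 24 mm and the teat 13 mm wide; about 70 g. Grasp the body. Origin: centre of its underside; z up along its axis; yaw does not matter. Loose, starts upright on the desk.
- ointment_jar: second widest container: a low amber jar with a round white lid that is fixed on, 50 mm wide and 55 mm high; about 90 g. Grasp it across, 35 mm above its foot. Origin: centre of its underside; z up along its axis; yaw does not matter. Loose, starts upright on the desk.
- cotton_jar: widest container: a round glass jar of cotton balls, body 66 mm wide up to 96 mm, with a fixed steel lid and knob, 121 mm high in all; about 260 g. Grasp the glass body across its 66 mm. Origin: centre of its underside; z up along its axis; yaw does not matter. Loose, starts upright on the desk.
- dish_1: the smallest of four round, flat, open stainless steel drip dishes with rolled rims, alike but for size, fixed to the desk: inside 42 mm wide, outside about 50 mm, rim 12 mm high, inner floor 4 mm above the desk. Origin: centre of its underside on the desk; z up; yaw does not matter
- dish_2: the second smallest of four round, flat, open stainless steel drip dishes with rolled rims, alike but for size, fixed to the desk: inside 53 mm wide, outside about 61 mm, rim 12 mm high, inner floor 4 mm above the desk. Origin: centre of its underside on the desk; z up; yaw does not matter
- dish_3: the second largest of four round, flat, open stainless steel drip dishes with rolled rims, alike but for size, fixed to the desk: inside 70 mm wide, outside about 78 mm, rim 12 mm high, inner floor 4 mm above the desk. Origin: centre of its underside on the desk; z up; yaw does not matter
- dish_4: the largest of four round, flat, open stainless steel drip dishes with rolled rims, alike but for size, fixed to the desk: inside 86 mm wide, outside about 94 mm, rim 12 mm high, inner floor 4 mm above the desk. Origin: centre of its underside on the desk; z up; yaw does not matter
- desk_stamp: a self-inking desk stamp with red head on a black frame, 41 x 68 x 94 mm high, standing loose among the containers; a bystander, to be left alone. Origin: centre of its underside, z up, y along its 68 mm side
- plaster_roll: a skin-coloured roll of sticking plaster, 53 mm wide, 25 mm high, lying flat and loose; a bystander, to be left alone. Origin: centre of its underside, z up
There are look-alikes about, which are no part of the job. Leave any orange or red look-alike of the dropper_bottle alone.

How it is judged (in metres and radians):
At the end, for the whole second after the job is handed in: Each container stands in the dish of its own size rank: axis within 12 mm of the dish centre, foot on the dish floor (under 8 mm above the dish underside), within 0.1 rad of upright, at rest, released; stamp and plaster roll within 30 mm of where they stood (horizontal distance between dropper_bottle and dish_1 below 0.012 m and z of dropper_bottle in the frame of dish_1 below 0.008 m and angle between each of dropper_bottle, iodine_bottle, ointment_jar, cotton_jar's own z axis and vertical below 0.1 rad and linear speed of each of dropper_bottle, iodine_bottle, ointment_jar, cotton_jar below 0.02 m/s and horizontal distance between iodine_bottle and dish_2 below 0.012 m and z of iodine_bottle in the frame of dish_2 below 0.008 m and horizontal distance between ointment_jar and dish_3 below 0.012 m and z of ointment_jar in the frame of dish_3 below 0.008 m and horizontal distance between cotton_jar and dish_4 below 0.012 m and z of cotton_jar in the frame of dish_4 below 0.008 m and distance of each of desk_stamp, plaster_roll from where it was at the start of the episode below 0.03 m); the robot touches nothing.
It fails at once if a container is dropped: it moves faster than 0.8 m/s (a fall of over 30 mm) while no finger touches it ((linear speed of dropper_bottle above 0.8 m/s and contact force between dropper_bottle and the fingers below 0.05 N) or (linear speed of iodine_bottle above 0.8 m/s and contact force between iodine_bottle and the fingers below 0.05 N) or (linear speed of ointment_jar above 0.8 m/s and contact force between ointment_jar and the fingers below 0.05 N) or (linear speed of cotton_jar above 0.8 m/s and contact force between cotton_jar and the fingers below 0.05 N)).
It fails at once if the desk stamp or the plaster roll is shifted by more than 30 mm (distance of any of desk_stamp, plaster_roll from where it was at the start of the episode above 0.03 m).
It also fails if it takes over 109 s, if anything falls off the work surface, if the arm or the gripper's body presses on something with over 40 N, if the wrist force passes 120 N, or if a joint passes its speed limit or range.

ROBOT

A 6-joint arm with a two-finger parallel gripper is mounted at the origin on a cart in front of the work surface, level with it; the furniture and walls round the work are solid. World frame = base frame: x ahead of the robot, y to its left, z up, the work surface at z = 0. Lengths are in mm, angles in rad, forces in N, time in s.
With the tool pointing down it reaches from about 275 to 825 mm from the base axis. Payload 4.9 kg.
Tool frame: the origin (TCP) lies at the very end of the fingers, on their centre line; the grasp point (between the pads) lies 19 mm behind it; z points along the fingers, y is the direction in which the jaws open and shut (so a half turn about z gives the same grasp; the last joint's range is limited). The gripper opens to 85 mm and grips with 20 to 120 N. Pads are 22 mm wide; open, the fingers measure 114 mm over their backs; the gripper's body (76 mm by 85 mm) begins 54 mm behind the grasp point. The pads swing forward as they close: fully open they stand 13 mm farther back than shut.
Start: joints at [-1.407, 0.326, -0.193, 1.052, 0, 1.437], TCP at [161.392, -525.805, 231.281] pointing down, gripper open.
Joint ranges: [-2.65, 2.65], [-0.97, 1.79], [-1.3, 1.35], [-1.93, 2.1], [-1.47, 1.37], [-3.14, 3.14]. Speed limits (rad/s): [2.57, 2.57, 3.14, 3.14, 3.14, 3.14].

INTERFACE

Orientations are given as [roll, pitch, yaw] about the fixed x, y, z axes, in that order (R = Rz(yaw) Ry(pitch) Rx(roll)).
In Python, from bench import bot, solve_ik, imaging gives the robot as it stands. Calls block until the motion is done:
- bot.move_ptp(position, orientation): joint-space move of the TCP to a pose.
- bot.movel(position, rot=None, max_speed=150, threshold=None): straight line of the TCP; rot=None keeps the orientation; max_speed is the mean speed in mm/s. With threshold (N) it stops when the force on the tool has changed by that much, and returns True; else False.
- bot.move_j(angles): joint-space move.
- bot.grip(opening, effort=None): opening from 0.0 (shut) to 1.0 (fully open); effort is the grip in N (None keeps the last); returns when the fingers have stopped.
- bot.dwell(seconds).
- solve_ik(position, orientation): joint angles nearest the present ones, or None.
- bot.get_state(): the state.
- imaging.capture(name): name is "side" or "top"; returns the picture (400x640x3 uint8, blue, green, red); there is no depth.
- imaging.camera_model(name): a dict with "K" (3x3 intrinsics, pixels), "k1" (the pictures are not rectified: a ray, as slopes to the right and down, at radius r is drawn at 1 + k1 r^2 times it, then the intrinsics apply), "position" and "rotation" of the camera in the world. Camera axes: x right, y up, looking along -z (the intrinsics and any distortion apply to the point x, -y, -z); pixel columns grow to the right and rows downward; lengths in mm; the calibration is good to about 2 mm. A picture is of the moment at which its call begins. camera_model takes no time and is no camera call.
A pose or a line that the arm cannot do raises bot.IKError and nothing moves.
- bot.sign_off(): hands the job in, once; it reports no verdict.
The state is a dict: "t": time; "qpos": joint angles; "joint_velocities": joint speeds; "effort": joint torques, N m; "tcp_pos": TCP position; "orientation": TCP orientation; "contact_force": force on the tool from outside, world axes, zero at the start; "wrist_torque": the same for the moment, N m; "opening": opening from 0.0 (shut) to 1.0 (fully open).
Only numpy, scipy, OpenCV 4.12 (cv2) and the standard library are available. Lean on these libraries where they do the work, as an engineer would, in place of code of your own. Each camera call takes 0.05 s, during which the arm holds its last target. There are 200 camera calls.

## Working session

There is one attempt and no reset: what is moved stays moved. The work goes in short steps, each a Python script; the robot and the scene stay as the last script left them, time stands still between calls to the robot, and variables do not carry over. Pictures are saved under pics/ and viewed, on a budget of 14 in all, crops included, one or two more only if the job needs it, and the job is handed in when it is done.

```bash
mkdir -p pics; ls; python3 - <<'E'
from bench import bot, imaging
import cv2
for n in ("top","side"):
    cv2.imwrite(f"pics/{n}0.png", imaging.capture(n)); print(n, imaging.camera_model(n))
print(bot.get_state())
E
```

```text
pics
top {'K': array([[408.30565484,   0.        , 315.8026013 ],
       [  0.        , 408.30565484, 194.88221155],
       [  0.        ,   0.        ,   1.        ]]), 'k1': -0.06973682766386607, 'position': array([376.05474111,  -5.40920346, 969.56636822]), 'rotation': array([ 0.14664832, -0.00283293, -1.55672196])}
side {'K': array([[477.11999629,   0.        , 312.01846232],
       [  0.        , 477.11999629, 197.78994571],
       [  0.        ,   0.        ,   1.        ]]), 'k1': 0.01350057157029131, 'position': array([ 28.21277806, 767.1039224 , 568.58764843]), 'rotation': array([ 1.04378818, -0.02037938, -2.57122264])}
{'t': 0.1, 'qpos': array([-1.40718590e+00,  3.26880209e-01, -1.93511937e-01,  1.05196260e+00,
       -2.04414081e-06,  1.43657906e+00]), 'joint_velocities': array([ 2.32608294e-04, -1.23020283e-03,  3.39219245e-03, -8.07023178e-04,
        7.35615170e-05, -8.83948352e-04]), 'effort': array([ 6.95212129e-04, -4.44238329e+01,  2.63038659e+01,  7.86043092e-03,
       -2.30538817e-04,  2.48951622e-06]), 'tcp_pos': array([ 161.30986747, -525.26722581,  230.56377934]), 'orientation': array([-3.14004798e+00, -2.06513502e-04,  2.97827534e-01]), 'contact_force': array([ 0.4250658 ,  0.33171447, -0.66405099]), 'wrist_torque': array([-0.00456741, -0.01863025, -0.02912784]), 'opening': 0.9954731549647464}
```

View pics/top0.png

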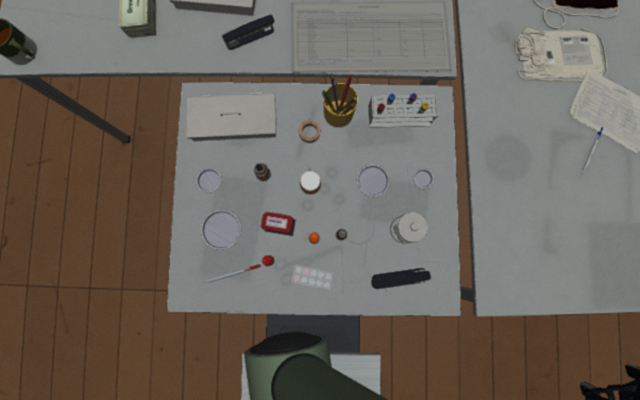

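View pics/side0.png

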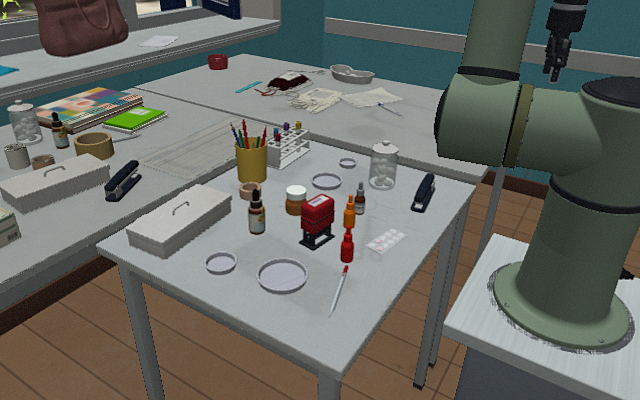

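Top picture: dishes at (209,181), (222,229), (372,181), (423,178); ointment jar (310,181), cotton jar (409,227), iodine (262,172), plaster roll (309,131), stamp (278,223). Candidates for dropper_bottle: grey-brown (342,234), orange (314,238), red (268,260). The grey/brown one fits the description; the side picture shows it at (360,198), next to the orange one at (349,212). I'll check this in a close crop, with measurements.

```bash
cat > h.py <<'E'
import numpy as np, cv2
from bench import bot, imaging, solve_ik
from scipy.spatial.transform import Rotation as R
def ray(name,uv):
    m=imaging.camera_model(name); K=m["K"]; k=m["k1"]
    d=cv2.undistortPoints(np.array([[uv]],float),K,np.array([k,0,0,0.]))[0,0]
    Rm=R.from_euler("xyz",m["rotation"]).as_matrix()
    return m["position"],Rm@np.array([d[0],-d[1],-1])
def plane(name,uv,z):
    p,d=ray(name,uv); return (p+d*(z-p[2])/d[2])[:2]
def proj(name,X):
    m=imaging.camera_model(name); Rm=R.from_euler("xyz",m["rotation"]).as_matrix()
    c=Rm.T@(np.asarray(X,float)-m["position"]); a=np.array([c[0],-c[1]])/-c[2]
    a=a*(1+m["k1"]*a@a); K=m["K"]; return np.array([K[0,0]*a[0]+K[0,2],K[1,1]*a[1]+K[1,2]])
E
python3 - <<'E'
from h import *
t=cv2.imread("pics/top0.png"); s=cv2.imread("pics/side0.png")
# dishes: bluish floor, brighter in blue vs red
b,g,r=[t[...,i].astype(int) for i in range(3)]
m=((b-r)>12).astype(np.uint8)
m=cv2.morphologyEx(m,cv2.MORPH_OPEN,np.ones((3,3)))
n,l,st,c=cv2.connectedComponentsWithStats(m)
for i in range(1,n):
    if 80<st[i,4]<3000 and 180<c[i][0]<460: print("dish",c[i].round(1),st[i],plane("top",c[i],4).round(1), "w",(plane("top",(st[i,0],c[i][1]),4)-plane("top",(st[i,0]+st[i,2],c[i][1]),4)).round(1))
a=cv2.resize(t[150:275,180:450],None,fx=2.9,fy=2.9,interpolation=2)
d=cv2.resize(s[130:250,230:500],None,fx=2.9,fy=2.9,interpolation=2)[:230*2]
out=np.vstack([a[:300],d[:300]]) ; cv2.imwrite("pics/crop1.png",out); print(out.shape)
print({k:plane("top",uv,z).round(0) for k,uv,z in [("iod",(262,168),90),("oint",(310,181),55),("cot",(414,227),121),("drop",(342,234),70),("orange",(314,238),75),("red",(268,260),75),("roll",(309,131),25),("stamp",(278,221),90)]})
E
```

```text
(600, 783, 3)
{'iod': array([564., 113.]), 'oint': array([543.,   8.]), 'cot': array([ 437., -212.]), 'drop': array([423., -65.]), 'orange': array([413.,  -3.]), 'red': array([364.,  96.]), 'roll': array([670.,  12.]), 'stamp': array([448.,  75.])}
```

View pics/crop1.png

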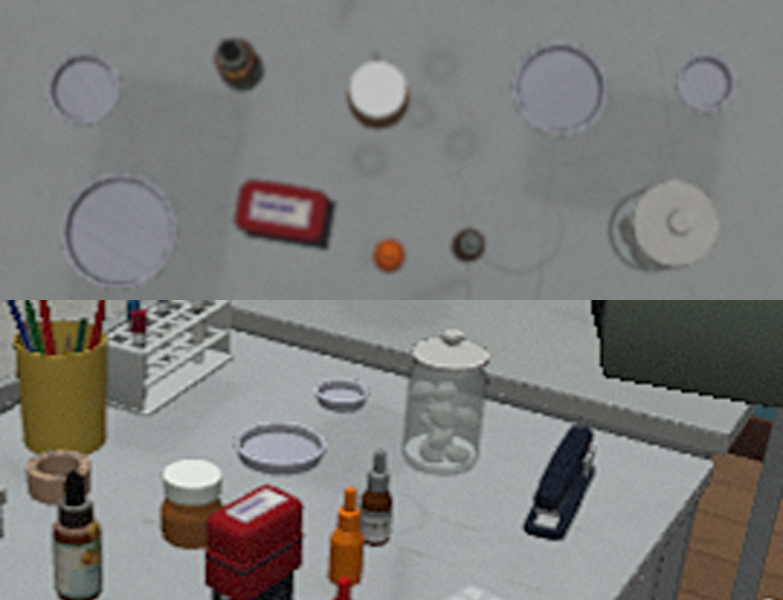

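The crop confirms it: the brown dropper with the grey teat is at (342,233), and the orange one beside it at (314,238) gets left alone. Next I'll refine the positions with masks.

```bash
python3 - <<'E'
from h import *
t=cv2.imread("pics/top0.png"); hsv=cv2.cvtColor(t,cv2.COLOR_BGR2HSV)
lab=cv2.cvtColor(cv2.GaussianBlur(t,(3,3),0),cv2.COLOR_BGR2LAB).astype(int)
def blob(mask,uv,r):
    m=np.zeros(mask.shape,np.uint8); cv2.circle(m,tuple(map(int,uv)),r,1,-1); m&=mask.astype(np.uint8)
    c=max(cv2.findContours(m,0,1)[0],key=cv2.contourArea); (x,y),rad=cv2.minEnclosingCircle(c); M=cv2.moments(c)
    return np.array([M['m10']/M['m00'],M['m01']/M['m00']]),rad,M['m00']
bg=lab[205,300]; print("desk lab",bg,"dish",lab[229,222],lab[181,209])
for k,uv,r in [("d1",(423,178),14),("d2",(209.5,181),16),("d3",(373,181),20),("d4",(222,229),25)]:
    c,rad,A=blob(lab[...,2]<(bg[2]+lab[229,222,2])/2,uv,r); p=plane("top",c,5)
    print(k,c.round(1),rad,"xy",p.round(1),"diam mm",2*np.sqrt(A/np.pi)*965/408)
V=lab[...,0]
for k,uv,r,z,m in [("oint",(310.5,180.5),14,55,V>180),("drop",(341.5,234),8,47,V<100),("iod",(262,171),13,65,V<100)]:
    c,rad,A=blob(m,uv,r); print(k,c.round(1),rad,A,plane("top",c,z).round(1))
def tri(a,b):
    p,d=ray("top",a);q,e=ray("side",b); s=np.linalg.lstsq(np.c_[d,-e],q-p,rcond=None)[0]
    x,y=p+s[0]*d,q+s[1]*e; return ((x+y)/2).round(1),np.linalg.norm(x-y).round(1)
cr=lambda x,y:(180+x/2.9-.3,150+y/2.9-.3); cs=lambda x,y:(230+x/2.9-.3,130+(y-300)/2.9-.3)
print("cot knob",tri(cr(682,220),cs(453,335)),"lid",plane("top",cr(677,225),100))
print("drop tip",tri(cr(469,241),cs(379,455)))
print("iod tip",tri(cr(234,47),cs(74,475)))
print("oint lid",tri(cr(379,89),cs(192,470)))
print("stamp",tri(cr(280,212),cs(255,507)))
# check side foot projections
for k,x in [("cot",(432,-212,0)),("drop",(423,-65,0)),("iod",(560,112,0)),("oint",(543,8,0))]: print(k,proj("side",x).round(1))
E
```

```text
desk lab [135 127 128] dish [144 129 123] [144 129 123]
d1 [423.  177.9] 10.19329833984375 xy [ 563.7 -264.6] diam mm 44.9364480556675
d2 [208.3 180.2] 12.388497352600098 xy [550.5 253.6] diam mm 55.56697570663979
d3 [372.7 180.2] 16.278919219970703 xy [ 556.4 -142.5] diam mm 72.8939732895505
d4 [220.5 229.3] 20.11228370666504 xy [433.  218.3] diam mm 90.89734625294658
oint [309.9 179.9] 8.825779914855957 218.0 [545.4   7.7]
drop [341.  234.3] 5.680428981781006 87.0 [423.3 -64.2]
iod [262.  171.9] 9.468193054199219 201.0 [560.3 116.3]
cot knob (array([ 439.4, -215.3,  116.2]), np.float64(1.4)) lid [ 437.48947936 -215.22292392]
drop tip (array([424.7, -63.4,  76.4]), np.float64(1.0))
iod tip (array([568.6, 116.8,  95.8]), np.float64(2.5))
oint lid (array([544.6,   7. ,  57.4]), np.float64(1.6))
stamp (array([444.4,  78.5,  93.3]), np.float64(1.7))
cot [383.2 186. ]
drop [358.7 212.8]
iod [262.2 229.9]
oint [296.5 211. ]
```

```bash
cat >> h.py <<'E'
DOWN=[np.pi,0,np.pi/2]
def pick(xy,z,op,rot=DOWN,eff=30):
    bot.grip(op); bot.move_ptp([*xy,z+120 if z<50 else 190],rot)
    hit=bot.movel([*xy,z],max_speed=120,threshold=15); print("descent hit",hit)
    bot.grip(0,eff); s=bot.get_state(); print("gripped",s["opening"],s["tcp_pos"].round(1),s["t"])
def lift(z):
    p=bot.get_state()["tcp_pos"]; bot.movel([p[0],p[1],z],max_speed=150)
    s=bot.get_state(); print("lift",s["opening"],s["contact_force"].round(1))
def shot(n,name,box=None):
    im=imaging.capture(n)
    if box: im=im[box[1]:box[3],box[0]:box[2]]; im=cv2.resize(im,None,fx=2.5,fy=2.5,interpolation=2)
    cv2.imwrite(f"pics/{name}.png",im)
E
python3 - <<'E'
from h import *
pick((438.5,-215),54,1.0); lift(75); shot("side","s1",(250,100,500,280))
E
```

```text
descent hit False
gripped 0.7540970313796891 [ 439.2 -215.3   54.9] 3.4667
lift 0.753604171861444 [-0.1  1.  -3.8]
```

View pics/s1.png

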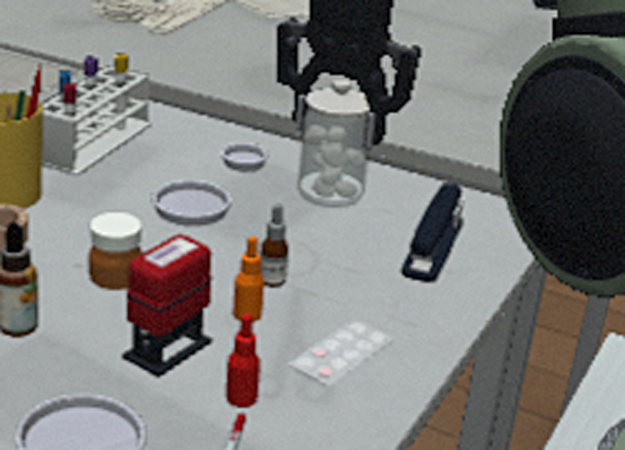

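The cotton jar is held upright and clear of the desk (crop centre about (335,140)). I'll carry it to dish_4.

```bash
cat >> h.py <<'E'
def place(xy,zg,zt,op,rot=DOWN,high=None):
    lift(zt); bot.movel([*xy,zt],rot=rot,max_speed=220)
    bot.movel([*xy,zg+14],max_speed=120); bot.dwell(.2)
    hit=bot.movel([*xy,zg+2],max_speed=20,threshold=4); s=bot.get_state()
    print("touch",hit,s["tcp_pos"].round(1),s["contact_force"].round(1),s["opening"])
    bot.grip(op); bot.movel([*xy,high or zt],max_speed=150); print("t",bot.get_state()["t"])
E
python3 - <<'E'
from h import *
place((433,218.3),54.9,172,0.97)
bot.movel([400,-60,220],max_speed=300)
shot("side","s2",(180,150,430,320))
E
```

```text
lift 0.7560187166604252 [-0.7 -0.3 -3. ]
touch True [432.9 218.3  58.9] [-0.7  0.3  5. ] 0.7499299605142641
t 9.6833
```

View pics/s2.png

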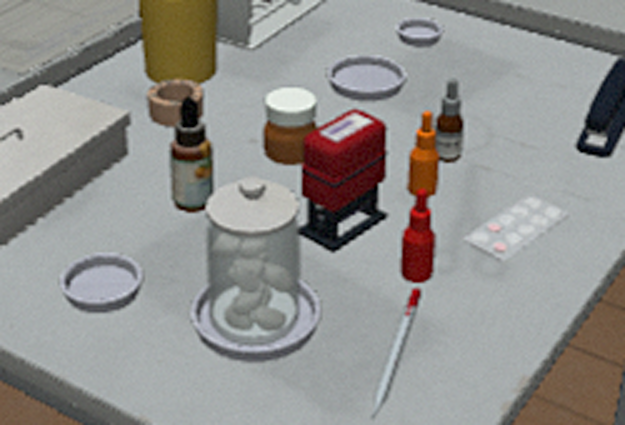

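The cotton jar stands centred in dish_4 (crop (255,320)). Dropper next.

```bash
python3 - <<'E'
from h import *
pick((424,-64),13,0.6,eff=20); z=bot.get_state()["tcp_pos"][2]
lift(40); shot("side","s3",(280,120,480,270))
place((563.7,-264.6),z,140,0.6)
E
```

```text
descent hit False
gripped 0.28715057715882686 [424.5 -64.2  13.6] 13.1917
lift 0.28873334730622807 [ 0.  -0.6 -0.9]
lift 0.29014630393035307 [ 0.8  0.5 -1.6]
touch True [ 563.6 -264.6   17.6] [-0.2  0.8  4.9] 0.2906110869308396
t 18.7833
```

View pics/s3.png

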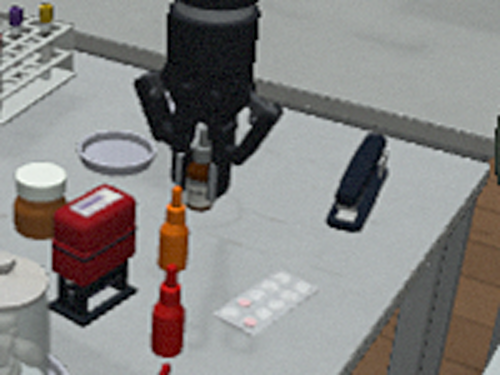

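The dropper was held upright (crop (200,180)) and touched down at exactly floor height. Ointment jar next.

```bash
python3 - <<'E'
from h import *
pick((545,7.4),15,0.9,eff=30); z=bot.get_state()["tcp_pos"][2]
place((556.4,-142.5),z,140,0.85)
bot.movel([400,-60,250],max_speed=300)
shot("side","s4",(230,120,470,270))
E
```

```text
descent hit False
gripped 0.5589882560569769 [545.5   7.3  16.1] 21.7583
lift 0.5584337345265562 [-1.1  0.  -2.1]
touch True [ 556.3 -142.5   20.1] [-0.8  0.1  4.9] 0.5584927234585265
t 26.6667
```

View pics/s4.png

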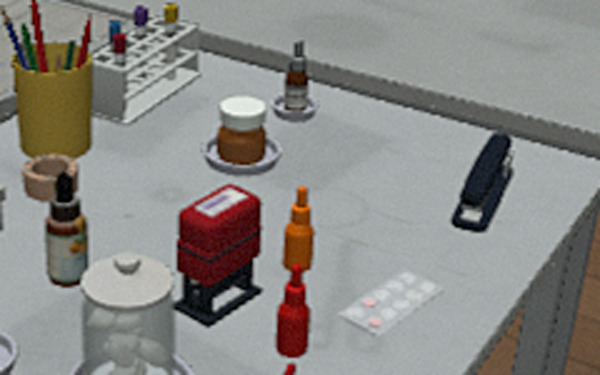

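The ointment jar is in dish_3 (crop (242,150)) and the dropper in dish_1 (295,105). Last is the iodine bottle.

```bash
python3 - <<'E'
from h import *
pick((563.5,116.5),34,0.65,eff=30); z=bot.get_state()["tcp_pos"][2]
place((550.5,253.6),z,170,0.62)
bot.move_ptp([300,-250,300],DOWN)
shot("side","s5",(170,130,410,310)); shot("top","t5",(180,120,450,280))
E
```

```text
descent hit False
gripped 0.3640729501580001 [564.4 116.6  34.9] 30.3667
lift 0.3662255818106243 [ 0.4  0.7 -1.3]
touch True [550.7 253.5  38.7] [ 0.7 -0.4  3.3] 0.3658215483052907
t 35.4333
```

View pics/s5.png

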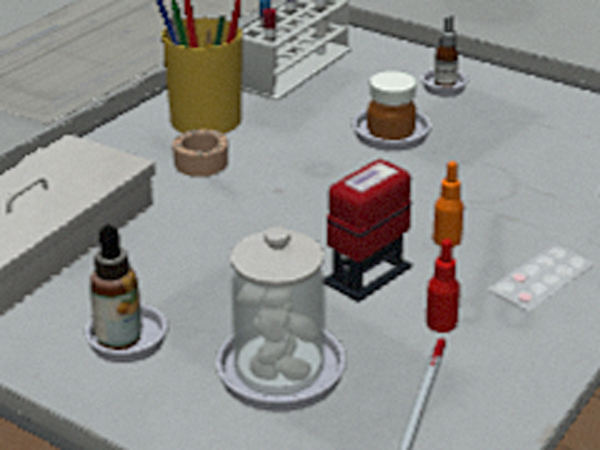

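View pics/t5.png

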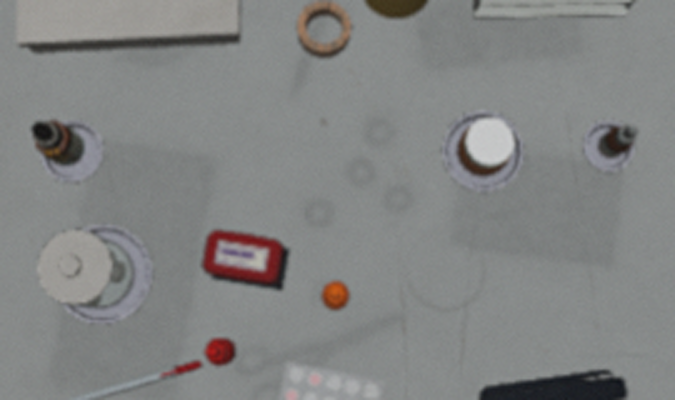

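The iodine bottle looks off-centre towards the left of dish_2 (s5 crop: bottle foot about (116,330), dish about (126,332)). The others look centred. I'll check it numerically in both views.

```bash
python3 - <<'E'
from h import *
# projected vs seen, in crop px
S=lambda X:((proj("side",X)-[170,130])*2.5+.75).round(1); T=lambda X:((proj("top",X)-[180,120])*2.5+.75).round(1)
for k,(x,y),h in [("iod",(550.5,253.6),102),("cot",(433,218.3),121),("oint",(556.4,-142.5),55),("drop",(563.7,-264.6),80)]:
    print(k,"side floor",S((x,y,4)),"top-end",S((x,y,4+h)),"| top: floor",T((x,y,4)),"top-end",T((x,y,4+h)), "side px/10mm x,y",S((x+10,y,4))-S((x,y,4)),S((x,y+10,4))-S((x,y,4)))
im=imaging.capture("side")[225:300,190:310]
im2=imaging.capture("top")[155:205,180:240]
cv2.imwrite("pics/z6.png",np.hstack([cv2.resize(im,(720,450),interpolation=2)]))
E
```

```text
iod side floor [125.1 337.2] top-end [114.2 223.2] | top: floor [ 71.7 151.5] top-end [ 41.6 130.2] side px/10mm x,y [-9.9 -4.7] [-9.1  6.9]
cot side floor [279.3 368.5] top-end [277.2 229.5] | top: floor [102.2 274. ] top-end [ 69.2 264.8] side px/10mm x,y [-11.1  -4.9] [-8.1  7.4]
oint side floor [390.8 130.4] top-end [392.8  80.8] | top: floor [482.4 151.3] top-end [490.9 140.3] side px/10mm x,y [-8.5 -2.7] [-5.2  3.9]
drop side floor [443.8  84.5] top-end [448.2  15.4] | top: floor [608.  145.8] top-end [631.4 129. ] side px/10mm x,y [-8.1 -2.4] [-4.5  3.3]
```

View pics/z6.png

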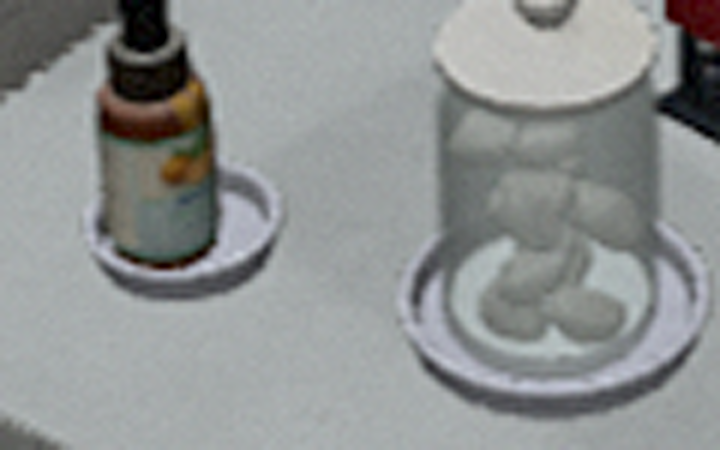

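The iodine foot sits several mm off towards +x, and it may be leaning. I'll fit its axis from the silhouette in both views.

```bash
python3 - <<'E'
from h import *
s=imaging.capture("side"); t=imaging.capture("top")
a=cv2.resize(s[205:285,190:250],None,fx=6.6,fy=6.6,interpolation=2)
b=cv2.resize(t[160:200,185:230],None,fx=8.8,fy=8.8,interpolation=2)
b=cv2.copyMakeBorder(b,0,a.shape[0]-b.shape[0],0,0,cv2.BORDER_CONSTANT)
def mark(im,f,o,sc,P,c):
    q=((f-np.array(o)+.5)*sc).astype(int); cv2.circle(im,tuple(q),2,c,-1)
x,y=550.5,253.6
for z in (4,30,69,106):   # green: bottle axis as commanded
    mark(a,proj("side",(x,y,z)),(190,205),6.6,0,(0,255,0)); mark(b,proj("top",(x,y,z)),(185,160),8.8,0,(0,255,0))
for th in np.linspace(0,6.28,40):
    for r,z,c in ((26.5,12,(255,0,255)),(17,4,(0,255,255))):
        X=(x+r*np.cos(th),y+r*np.sin(th),z); mark(a,proj("side",X),(190,205),6.6,0,c); mark(b,proj("top",X),(185,160),8.8,0,c)
cv2.imwrite("pics/z7.png",np.hstack([a,b]))
E
```

```text
(no output)
```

View pics/z7.png

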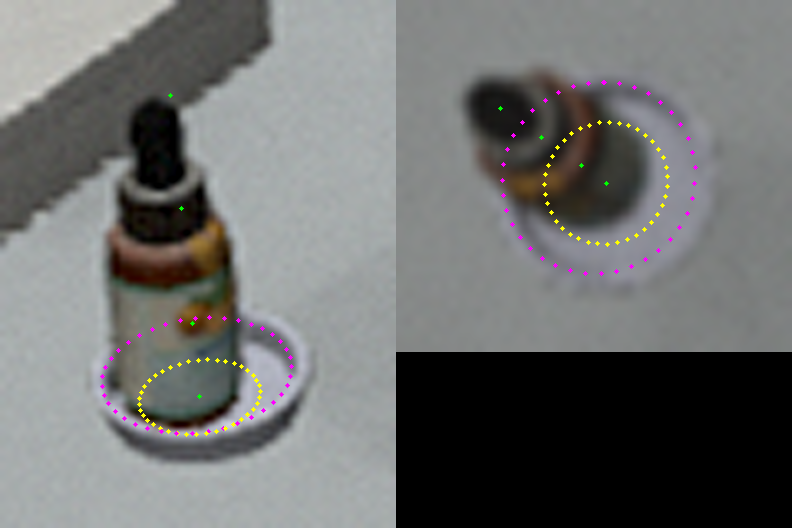

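The rim overlay shows my dish_2 centre was biased by about 2–4 mm: the mask took in one wall. The bottle stands nearer the +x/+y side than I want, so I'll regrasp it and reset it on the corrected centre of about (548, 250).

```bash
python3 - <<'E'
from h import *
bot.grip(.75); bot.move_ptp([552,255,165],DOWN)
print(bot.movel([552,255,38.5],max_speed=90,threshold=10))
bot.grip(0,25); s=bot.get_state(); z=s["tcp_pos"][2]; print(s["opening"],s["tcp_pos"].round(1),s["contact_force"].round(1))
lift(z+5); bot.movel([548,248.5,z+5],max_speed=30)
hit=bot.movel([548,248.5,z-2],max_speed=12,threshold=3); s=bot.get_state(); print(hit,s["tcp_pos"].round(1),s["contact_force"].round(1))
bot.grip(.75); bot.movel([548,248.5,165],max_speed=120); bot.move_ptp([300,-250,300],DOWN); bot.dwell(.5)
S=imaging.capture("side"); t=imaging.capture("top")
a=cv2.resize(S[205:285,190:250],None,fx=6.6,fy=6.6,interpolation=2)
b=cv2.resize(t[160:200,185:230],None,fx=8.8,fy=8.8,interpolation=2)
b=cv2.copyMakeBorder(b,0,a.shape[0]-b.shape[0],0,0,cv2.BORDER_CONSTANT)
cv2.imwrite("pics/z8.png",np.hstack([a,b])); print(bot.get_state()["t"])
E
```

```text
False
0.36662897268923844 [552.4 255.1  39. ] [0.2 0.5 2.8]
lift 0.3629797305538568 [ 0.5 -0.  -2. ]
True [548.1 248.6  38.9] [0.3 0.5 5.3]
47.5083
```

View pics/z8.png

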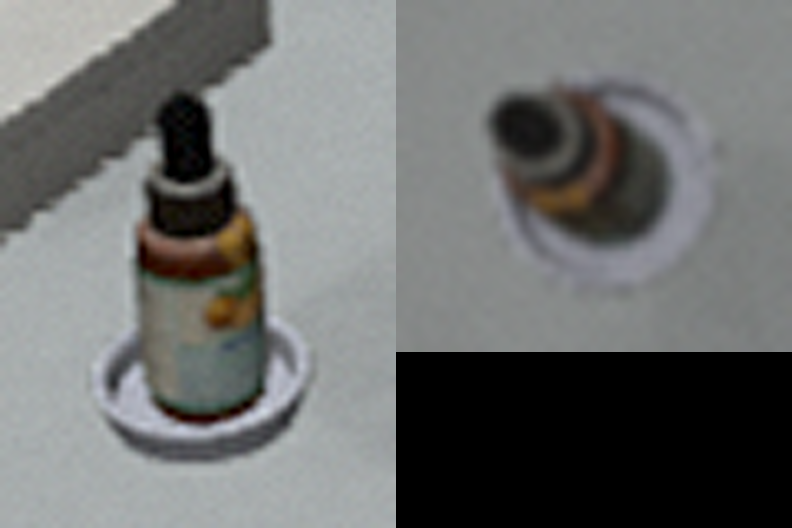

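The iodine bottle now stands upright and near the centre of dish_2: foot about (208,385) against a dish centre of about (203,385) in the side zoom, roughly 1–2 mm off. Handing in.

```bash
python3 -c "
from bench import bot; bot.sign_off(); print(bot.get_state()['t'])"
```

```text
the job is handed in; nothing more can be done
the job is handed in; nothing more can be done
```

I put all four containers in their own dishes and handed the job in just after 47.5 s of robot time: cotton jar in dish_4, ointment jar in dish_3, iodine bottle in dish_2 and dropper bottle in dish_1. Each was set down by a slow, force-stopped descent, and touched at floor height.

- **One correction:** the first placing of the iodine bottle was off-centre towards the rim, because my dish_2 centre was 2–4 mm out. I regrasped it and reset it; the last close-up shows it upright and close to centre.
- **Last checks:** the other three looked upright and inside their rims, though I judged this by eye from the pictures. The stamp, plaster roll and orange and red look-alikes looked undisturbed.
- **Disagreement:** the side and top views gave different offsets, up to several mm, for the first iodine placing. The dish_4 centre may carry a similar bias of about 3 mm, which is within tolerance. I left the cotton jar as placed.

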